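# Park the middle cup former loosely in its tapered sleeve

## Task

Three tapered aluminium cup formers with wooden knobs stand on the bench beside an open tapered steel sleeve. Take the middle-sized former by its knob and lower it upright into the sleeve until it just rests there under its own weight, then let go: do not drop it or press it in, or the tapers will jam. Leave the small and the large former where they stand, and the sleeve standing upright on the bench.

Things in the scene. Friction and masses are not known exactly. Their poses are not given: they have to be found in the camera images.
- sleeve: Open funnel-shaped steel cup, 80 mm high, loose, about 0.6 kg; origin at centre of underside, z up. 106 mm dia outside at the mouth, foot plate 92 mm dia. Bore a plain cone, about 95 mm dia at the mouth (80 mm over the origin), 6.5 mm narrower per 10 mm of depth. Polished: the former centres itself from a few mm off.
- plug_middle: Former to park: solid aluminium cone, narrow end down, origin at centre of underside, z up. 60 mm dia at bottom, 100 at top, 61.5 high, 0.3 kg. Wooden knob on its flat top: 32 dia 9 to 38 mm above the flat top, 45 high; grip it 90 mm over the origin. Nested, its origin is 27 mm over the sleeve's, its flat top 9 over the rim. A push down of 50 N or a fall of 20 mm jams it; a 5 mm fall is harmless.
- plug_small: Small former, not to be moved: solid aluminium cone, narrow end down, origin at centre of underside, z up. 32 mm dia at bottom, 70 at top, 58.5 high. Wooden knob on its flat top: 32 dia 9 to 38 mm above the flat top, 45 high; grip it 87 mm over the origin.
- plug_large: Large former, not to be moved: solid aluminium cone, narrow end down, origin at centre of underside, z up. 84 mm dia at bottom, 124 at top, 61.5 high. Wooden knob on its flat top: 32 dia 9 to 38 mm above the flat top, 45 high; grip it 90 mm over the origin.
Things that resemble listed ones, but are neither listed nor needed, are in the scene too. What is shaped like the plug_middle but yellow is not meant. Of the things shaped like the sleeve, the steel one is meant.

How it is judged:
By the outcome, as a careful person would: the job done as asked, in the order asked, and still so for the second after the job is handed in, with the robot touching nothing.
It also fails if it takes over 42 s, if anything falls off the work surface, if the arm or the gripper's body presses on something with over 40 N, if the wrist force passes 120 N, or if a joint passes its speed limit or range.

## Robot

A 6-joint arm with a two-finger parallel gripper is mounted at the origin on a cart in front of the work surface, level with it; the furniture and walls round the work are solid. World frame = base frame: x ahead of the robot, y to its left, z up, the work surface at z = 0. Lengths are in m, angles in rad, forces in N, time in s.
With the tool pointing down it reaches from about 0.375 to 0.9 m from the base axis. Payload 3.1 kg.
Tool frame: the origin (TCP) lies where the fingers leave the gripper's body, on its centre line; the fingertips stand 73 mm ahead of it and the grasp point (between the pads) lies 54 mm ahead of it; z points along the fingers, y is the line along which they close (so a half turn about z gives the same grasp; the last joint's range is limited). The gripper opens to 85 mm and grips with 20 to 120 N. Pads are 22 mm wide; open, the fingers measure 114 mm over their backs; the gripper's body (76 mm by 85 mm) begins 54 mm behind the grasp point. The pads swing forward as they close: fully open they stand 13 mm farther back than shut.
Start: joints at [1.113, 0.527, 1.433, -0, 1.181, -0.178], TCP at [0.173, 0.601, 0.304] pointing down, gripper open.
Joint ranges: [-3.08, 3.08], [-0.75, 2.2], [0.22, 2.44], [-1.43, 4.57], [0, 2.65], [-2.85, 2.85]. Speed limits (rad/s): [2.79, 2.79, 3.14, 3.14, 3.14, 3.14].

## Interface

Orientations are given as a unit quaternion [x, y, z, w].
In Python, from station import manip gives the robot as it stands.
- The arm moves only by the shell command python3 -m crank 'ROWS' [FORCE]. ROWS is JSON, a list of rows, each an object with "dp": the shift along the tool's x, y, z normalised to -1 to 1, where 1 is 50 cm, a list of three; "delta_rot": the turn, a rotation vector about the tool's x, y, z normalised to -1 to 1, where 1 is 2 pi rad, a list of three; "fingers": the opening, from -1 (shut) to 1 (fully open). A call has 1 to 12 rows; each row shifts and turns the commanded pose from where the row before left it, along the tool's axes as they then stand; what a row does not reach is not made up. A row lasts 1/12 s, in which the tool goes at most 41.7 mm and 7.16 degrees, less where a joint would pass 70% of its speed; a pose out of reach is approached as far as the arm can. A call with a number of a shift or a turn outside -1 to 1 is refused whole. A call with a gripper value outside its range is refused whole. The fingers move at their own pace and stop on an object; FORCE is the grip in N (left out, the last holds). Time passes only in rows, so rows that do not move let the fingers close. It gives the time, the measured TCP pose, the force, the opening and the grip force at its end, in the units of the state.
- manip.sense(): the state, without advancing time (a new reading comes with each control period).
- manip.snapshot(name): name is "scene" or "top" or "wrist"; returns (picture, depth): 400x640x3 uint8, red, green, blue; 400x640 float32, m along the optical axis (not along the pixel's ray), 0 where there is no reading.
- manip.camera_model(name): a dict with "fx", "fy", "cx", "cy" (pixels), "k1" (the pictures are not rectified: a ray, as slopes to the right and down, at radius r is drawn at 1 + k1 r^2 times it, then the intrinsics apply), "origin" and "attitude" of the camera in the world. Camera axes: x right, y up, looking along -z (the intrinsics and any distortion apply to the point x, -y, -z); pixel columns grow to the right and rows downward; lengths in m; the calibration is good to about 2 mm. A picture is of the moment at which its call begins: read the wrist's pose just before it. camera_model takes no time and is no camera call; for the wrist camera it gives the pose at the moment of the call.
- manip.sign_off(): hands the job in; it is judged then, once.
The state is a dict: "t": time; "q": joint angles; "qd": joint speeds; "tau": joint torques, N m; "tcp_pos": TCP position; "tool_rot": TCP orientation; "force": force on the tool from outside, world axes, zero at the start; "ft_torque": the same for the moment, N m; "finger_gap": opening from 0.0 (shut) to 1.0 (fully open); "gripper_force": force on a finger pad.
Only numpy, scipy, OpenCV 4.12 (cv2) and the standard library are available. Lean on these libraries where they do the work, as an engineer would, in place of code of your own. Each camera call takes 0.05 s, during which the arm holds its last target. There are 200 camera calls.

## Working session

There is one attempt and no reset: what is moved stays moved. The work goes in short steps, Python scripts to look and compute and a shell command to move; the robot and the scene stay as the last step left them, time stands still between calls to the robot, and variables do not carry over. Pictures are saved under pics/ and viewed, at most 10 in all, crops included, and the job is handed in when it is done.

```bash
mkdir -p pics
cat > h.py <<'E'
import numpy as np, cv2
from station import manip
from scipy.spatial.transform import Rotation as R
def rot(a):
    a=np.array(a,float)
    return a if a.shape==(3,3) else R.from_quat(a).as_matrix()
def snap(n,f=None):
    c=manip.camera_model(n); p,d=manip.snapshot(n)
    if f: cv2.imwrite('pics/'+f,p[:,:,::-1])
    return c,p,d
def ray(c,u,v):
    K=np.array([[c['fx'],0,c['cx']],[0,c['fy'],c['cy']],[0,0,1.]])
    x,y=cv2.undistortPoints(np.array([[[u,v]]],float),K,np.array([c['k1'],0,0,0,0.]))[0,0]
    return np.array(c['origin']),rot(c['attitude'])@np.array([x,-y,-1.])
def onplane(c,u,v,z):
    o,r=ray(c,u,v); return o+r*(z-o[2])/r[2]
def atdepth(c,u,v,d):
    o,r=ray(c,u,v); return o+r*d
def cloud(c,d):
    K=np.array([[c['fx'],0,c['cx']],[0,c['fy'],c['cy']],[0,0,1.]])
    h,w=d.shape; uv=np.stack(np.meshgrid(np.arange(w),np.arange(h)),-1).reshape(-1,1,2).astype(float)
    x=cv2.undistortPoints(uv,K,np.array([c['k1'],0,0,0,0.])).reshape(-1,2)
    r=np.c_[x[:,0],-x[:,1],-np.ones(len(x))]*d.reshape(-1,1)
    return (r@rot(c['attitude']).T+np.array(c['origin'])).reshape(h,w,3)
E
python3 - <<'E'
from h import *
for n in('scene','top'):
    c,p,d=snap(n,n+'.png'); print(c, (d>0).mean())
print(manip.sense())
E
```

```text
{'fx': 482.2114766891981, 'fy': 482.2114766891981, 'cx': 314.0276323020989, 'cy': 204.97652879831446, 'k1': -0.11741468871652463, 'origin': array([-0.32692829, -0.60629629,  1.30181448]), 'attitude': array([ 0.30448376, -0.18007083, -0.46583404,  0.8110874 ])} 0.99584375
{'fx': 424.91333986076364, 'fy': 424.91333986076364, 'cx': 328.37362296186586, 'cy': 196.09908695481965, 'k1': -0.0820434632342312, 'origin': array([ 0.40244206, -0.06683084,  1.27541777]), 'attitude': array([ 0.05166693, -0.06637567, -0.69587553,  0.7132195 ])} 0.9960390625
{'t': 0.1, 'q': array([ 1.11251791e+00,  5.28387789e-01,  1.43376797e+00, -3.54431717e-05,
        1.18136262e+00, -1.78506830e-01]), 'qd': array([-7.72259406e-04, -1.10160599e-03, -2.60712121e-03, -5.18502497e-04,
        7.90628625e-05,  1.12644523e-03]), 'tau': array([ 4.81214938e-04, -4.43303454e+01, -1.78585804e+01, -2.00569734e-04,
        3.91561742e-03,  3.74373684e-06]), 'tcp_pos': array([0.17234656, 0.600255  , 0.30302433]), 'tool_rot': array([ 1.39423283e-01,  9.90232408e-01, -9.19597590e-04, -2.85849860e-04]), 'force': array([-0.30142341, -0.46860424, -0.01914165]), 'ft_torque': array([ 0.03666917, -0.00285752, -0.0689539 ]), 'gripper_force': 0.0, 'finger_gap': 0.9992588512883971}
```

View pics/scene.png

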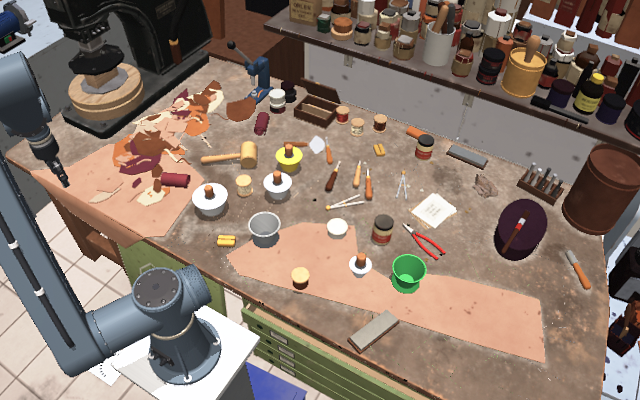

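View pics/top.png

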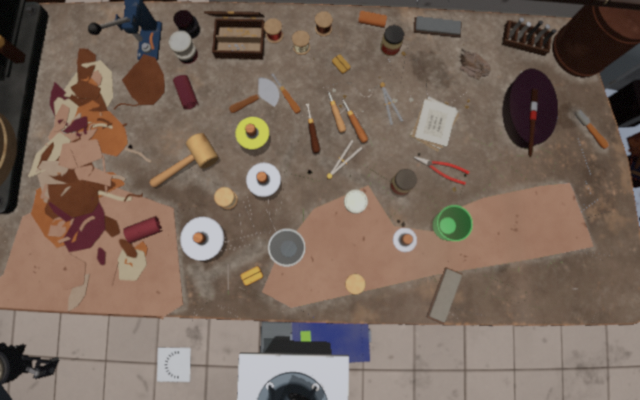

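The scene view shows the three white-aluminium formers at (210,199), (277,185) and (360,264), a yellow lookalike at (289,158), the steel sleeve at (264,230) and a green sleeve at (408,272). In the top view they are at:
- large former (202,239)
- middle former (263,180)
- small former (404,239)
- yellow former (252,133)
- steel sleeve (287,248)
- green sleeve (453,223)

My choice is the former at top (263,180) and the steel sleeve at top (287,248). Next I'll check sizes and heights.

Run:
```python
from h import *
ims={n:snap(n) for n in('scene','top')}
pix={'scene':dict(mid=(277,181),large=(209,192),small=(361,260),yel=(289,151)),'top':dict(mid=(262,178),large=(200,238),small=(405,239),yel=(251,130))}
cen={}
for n,(c,p,d) in ims.items():
    hsv=cv2.cvtColor(p,cv2.COLOR_RGB2HSV)
    m=cv2.inRange(hsv,(5,110,90),(17,255,255))
    k,l,st,ce=cv2.connectedComponentsWithStats(m)
    for a,uv in pix[n].items():
        i=min((i for i in range(1,k) if st[i,4]>15),key=lambda i:np.hypot(*(ce[i]-uv)))
        cen[n,a]=ce[i]; print(n,a,ce[i],st[i])
for a in pix['top']:
    o1,r1=ray(ims['scene'][0],*cen['scene',a]);o2,r2=ray(ims['top'][0],*cen['top',a])
    s=np.linalg.lstsq(np.c_[r1,-r2],o2-o1,rcond=None)[0]
    P,Q=o1+s[0]*r1,o2+s[1]*r2; print(a,'knob',((P+Q)/2).round(4),'gap',np.linalg.norm(P-Q).round(4))
for n in ims:
    c,p,d=ims[n]; X=cloud(c,d); 
    for a,uv in list(pix['top'].items())+[('sleeve',(287,248)),('green',(453,223))]:
        g=onplane(ims['top'][0],*uv,0.06)
        s=(np.hypot(X[...,0]-g[0],X[...,1]-g[1])<.09)&(X[...,2]>.02)
        Z=X[s]; h=np.percentile(Z[:,2],98)
        print(n,a,'g',g.round(3),'top z',h.round(4),end=' ')
        for lo,hi in((.045,.07),(.07,.088),(.09,.12)):
            b=Z[(Z[:,2]>lo)&(Z[:,2]<hi)]
            if len(b)>8:
                (x,y),r=cv2.minEnclosingCircle(b[:,:2].astype(np.float32)); print((lo,len(b),round(x,4),round(y,4),round(2*r,4)),end=' ')
        print()
c,p,d=ims['top']; cv2.imwrite('pics/c.png',cv2.resize(p[110:280,170:340,::-1],(600,600),interpolation=2))
```

```text
scene mid [276.91860465 176.1744186 ] [273 170   8  13  86]
scene large [208.39240506 190.49367089] [205 185   8  12  79]
scene small [360.97979798 258.68686869] [357 252   9  14  99]
scene yel [292.42424242 146.29090909] [284 142  24  14 165]
top mid [261.52777778 176.79166667] [257 173  10   9  72]
top large [198.22222222 237.30555556] [194 233   9  10  72]
top small [406.47887324 238.87323944] [402 235  10   9  71]
top yel [250.01515152 128.3030303 ] [246 124  10   9  66]
mid knob [0.6534 0.1018 0.0913] gap 0.0008
large knob [0.4772 0.2709 0.0881] gap 0.0015
small knob [ 0.4875 -0.312   0.0883] gap 0.0014
yel knob [0.7955 0.1337 0.1077] gap 0.0158
scene mid g [0.656 0.105 0.06 ] top z 0.1075 (0.045, 373, 0.6761, 0.1046, 0.142) (0.07, 26, 0.6383, 0.0942, 0.0671) (0.09, 67, 0.6516, 0.0989, 0.0356) 
scene large g [0.477 0.274 0.06 ] top z 0.1074 (0.045, 636, 0.4767, 0.2711, 0.129) (0.07, 33, 0.4709, 0.2681, 0.1147) (0.09, 75, 0.4718, 0.2678, 0.0374) 
scene small g [ 0.489 -0.313  0.06 ] top z 0.1077 (0.045, 247, 0.487, -0.3106, 0.07) (0.07, 32, 0.4851, -0.311, 0.0315) (0.09, 83, 0.48
[... 575 characters left out ...]
large g [0.477 0.274 0.06 ] top z 0.1057 (0.045, 1329, 0.4778, 0.2699, 0.1271) (0.07, 14, 0.4753, 0.2646, 0.03) (0.09, 115, 0.4773, 0.2699, 0.0333) 
top small g [ 0.489 -0.313  0.06 ] top z 0.1053 (0.045, 306, 0.4888, -0.3128, 0.0694) (0.07, 13, 0.4885, -0.3127, 0.0321) (0.09, 105, 0.4886, -0.3133, 0.0325) 
top yel g [0.801 0.145 0.06 ] top z 0.1066 (0.045, 722, 0.7947, 0.1444, 0.1022) (0.07, 19, 0.7931, 0.1423, 0.0316) (0.09, 99, 0.7928, 0.143, 0.0323) 
top sleeve g [0.455 0.024 0.06 ] top z 0.0823 (0.045, 289, 0.4566, 0.0256, 0.0924) (0.07, 289, 0.4581, 0.0248, 0.1056) 
top green g [ 0.538 -0.455  0.06 ] top z 0.0825 (0.045, 250, 0.5391, -0.4557, 0.0931) (0.07, 266, 0.5384, -0.453, 0.1078)
```

View pics/c.png

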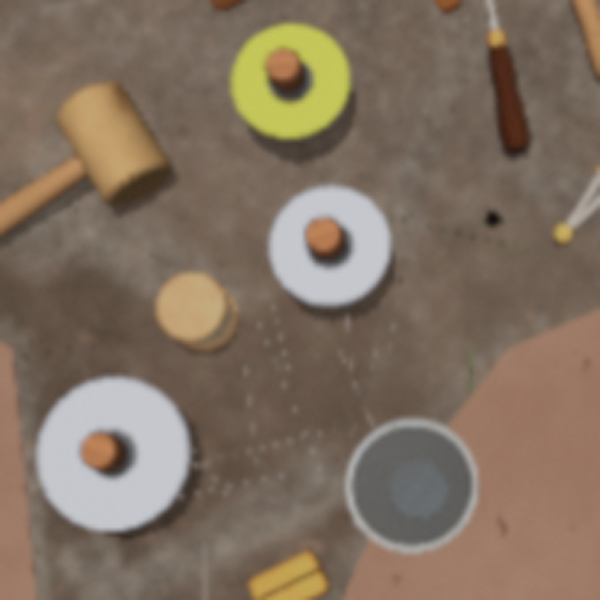

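The crop shows the 100 mm middle former at crop (330,245) with its knob at (324,237). Yellow is above it, the larger 124 mm former is at the lower left, and the steel sleeve is at (411,485). The measured diameters confirm the choice. I'll go above the middle former.

```bash
R='{"dp":[-0.06,-0.0346,0.004],"delta_rot":[0,0,0],"fingers":1}'; python3 -m crank '[{"dp":[-0.06,-0.0346,0.004],"delta_rot":[0,0,0],"fingers":1},{"dp":[-0.06,-0.0346,0.004],"delta_rot":[0,0,0],"fingers":1},{"dp":[-0.06,-0.0346,0.004],"delta_rot":[0,0,0],"fingers":1},{"dp":[-0.06,-0.0346,0.004],"delta_rot":[0,0,0],"fingers":1},{"dp":[-0.06,-0.0346,0.004],"delta_rot":[0,0,0],"fingers":1},{"dp":[-0.06,-0.0346,0.004],"delta_rot":[0,0,0],"fingers":1},{"dp":[-0.06,-0.0346,0.004],"delta_rot":[0,0,0],"fingers":1},{"dp":[-0.06,-0.0346,0.004],"delta_rot":[0,0,0],"fingers":1},{"dp":[-0.06,-0.0346,0.004],"delta_rot":[0,0,0],"fingers":1},{"dp":[-0.06,-0.0346,0.004],"delta_rot":[0,0,0],"fingers":1}]'
```

```text
t: 1.03
tcp_pos: [0.414, 0.3502, 0.2838]
tool_rot: [0.139, 0.99, -0.0, -0.0]
force: [0.6, 0.3, 0.4]
finger_gap: 1.0
gripper_force: 0.0
```

```bash
python3 -m crank '[{"dp":[-0.06,-0.0346,0.004],"delta_rot":[0,0,0],"fingers":1},{"dp":[-0.06,-0.0346,0.004],"delta_rot":[0,0,0],"fingers":1},{"dp":[-0.06,-0.0346,0.004],"delta_rot":[0,0,0],"fingers":1},{"dp":[-0.06,-0.0346,0.004],"delta_rot":[0,0,0],"fingers":1},{"dp":[-0.06,-0.0346,0.004],"delta_rot":[0,0,0],"fingers":1},{"dp":[-0.06,-0.0346,0.004],"delta_rot":[0,0,0],"fingers":1},{"dp":[-0.06,-0.0346,0.004],"delta_rot":[0,0,0],"fingers":1},{"dp":[-0.06,-0.0346,0.004],"delta_rot":[0,0,0],"fingers":1},{"dp":[-0.06,-0.0346,0.004],"delta_rot":[0,0,0],"fingers":1},{"dp":[-0.06,-0.0346,0.004],"delta_rot":[0,0,0],"fingers":1},{"dp":[0,0,0],"delta_rot":[0,0,0],"fingers":1},{"dp":[0,0,0],"delta_rot":[0,0,0],"fingers":1}]'
python3 - <<'E'
from h import *
s=manip.sense(); c,p,d=snap('wrist','w1.png'); print(s['tcp_pos'],s['tool_rot'],s['q'],c['origin'])
X=cloud(c,d)
np.savez('w1.npz',X=X)
def circ(lo,hi,cx,cy,rad):
    q=X[(X[...,2]>lo)&(X[...,2]<hi)&(np.hypot(X[...,0]-cx,X[...,1]-cy)<rad)]
    if len(q)>5:
        (x,y),r=cv2.minEnclosingCircle(q[:,:2].astype(np.float32)); print(lo,len(q),round(x,4),round(y,4),'dia',round(2*r,4),'z',np.percentile(q[:,2],[5,50,95]).round(4))
circ(.1,.13,.652,.102,.04); circ(.055,.068,.652,.102,.06); circ(.07,.09,.458,.025,.07)
E
```

```text
t: 2.03
tcp_pos: [0.6546, 0.1005, 0.2631]
tool_rot: [0.141, 0.99, 0.0, -0.0]
force: [-0.5, -0.1, 0.8]
finger_gap: 0.999
gripper_force: 0.0
[0.65462198 0.10052773 0.26314624] [ 1.41093922e-01  9.89996169e-01  3.16117406e-05 -3.00307955e-04] [-1.60651482e-02  6.22138038e-01  1.37148867e+00  1.51184711e-04
  1.14855393e+00 -1.30379085e+00] [0.58430515 0.12222612 0.33368821]
0.1 984 0.6534 0.1041 dia 0.0319 z [0.1013 0.1067 0.108 ]
0.055 6347 0.6537 0.1044 dia 0.0997 z [0.0609 0.0621 0.0633]
0.07 1852 0.4661 0.0244 dia 0.1032 z [0.0713 0.0796 0.0814]
```

View pics/w1.png

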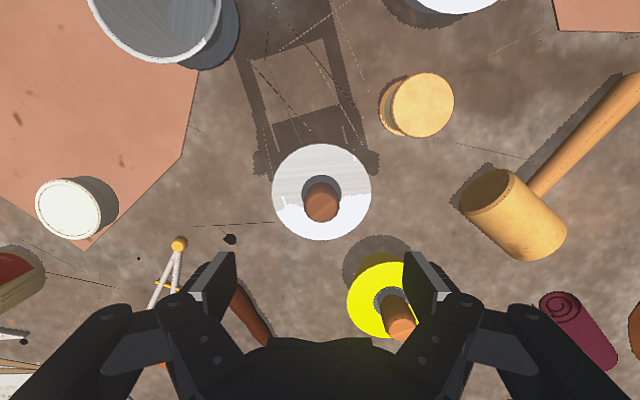

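The wrist view shows the middle former's knob top at (322,205), with clear space for both fingers; the yellow one stands behind, out of the way. The wrist and top cameras agree to about 2 mm, so I'll descend and grip.

```bash
python3 -m crank '[{"dp":[0.0045,0.005,0.02],"delta_rot":[0,0,0],"fingers":1},{"dp":[0,0,0.036],"delta_rot":[0,0,0],"fingers":1},{"dp":[0,0,0.036],"delta_rot":[0,0,0],"fingers":1},{"dp":[0,0,0.036],"delta_rot":[0,0,0],"fingers":1},{"dp":[0,0,0.036],"delta_rot":[0,0,0],"fingers":1},{"dp":[0,0,0.036],"delta_rot":[0,0,0],"fingers":1},{"dp":[0,0,0.02],"delta_rot":[0,0,0],"fingers":1},{"dp":[0,0,0.014],"delta_rot":[0,0,0],"fingers":1},{"dp":[0,0,0],"delta_rot":[0,0,0],"fingers":1},{"dp":[0,0,0],"delta_rot":[0,0,0],"fingers":1}]' 50
```

```text
t: 2.92
tcp_pos: [0.6521, 0.1061, 0.1471]
tool_rot: [0.139, 0.99, 0.0, 0.0]
force: [0.3, 0.2, 0.4]
finger_gap: 1.0
gripper_force: 0.0
```

```bash
python3 -m crank '[{"dp":[0,-0.004,0.003],"delta_rot":[0,0,0],"fingers":1},{"dp":[0,0,0],"delta_rot":[0,0,0],"fingers":-1},{"dp":[0,0,0],"delta_rot":[0,0,0],"fingers":-1},{"dp":[0,0,0],"delta_rot":[0,0,0],"fingers":-1},{"dp":[0,0,0],"delta_rot":[0,0,0],"fingers":-1},{"dp":[0,0,0],"delta_rot":[0,0,0],"fingers":-1},{"dp":[0,0,0],"delta_rot":[0,0,0],"fingers":-1},{"dp":[0,0,0],"delta_rot":[0,0,0],"fingers":-1},{"dp":[0,0,0],"delta_rot":[0,0,0],"fingers":-1},{"dp":[0,0,0],"delta_rot":[0,0,0],"fingers":-1},{"dp":[0,0,0],"delta_rot":[0,0,0],"fingers":-1}]' 50
```

```text
t: 3.83
tcp_pos: [0.6519, 0.1034, 0.146]
tool_rot: [0.139, 0.99, -0.0, 0.0]
force: [-1.7, -1.2, 5.8]
finger_gap: 0.355
gripper_force: 49.7
```

```bash
python3 -m crank '[{"dp":[0,0,-0.01],"delta_rot":[0,0,0],"fingers":-1},{"dp":[0,0,-0.03],"delta_rot":[0,0,0],"fingers":-1},{"dp":[0,0,-0.03],"delta_rot":[0,0,0],"fingers":-1},{"dp":[0,0,-0.03],"delta_rot":[0,0,0],"fingers":-1},{"dp":[0,0,-0.03],"delta_rot":[0,0,0],"fingers":-1},{"dp":[0,0,-0.03],"delta_rot":[0,0,0],"fingers":-1},{"dp":[0,0,-0.03],"delta_rot":[0,0,0],"fingers":-1},{"dp":[0,0,-0.03],"delta_rot":[0,0,0],"fingers":-1},{"dp":[0,0,-0.03],"delta_rot":[0,0,0],"fingers":-1},{"dp":[0,0,-0.01],"delta_rot":[0,0,0],"fingers":-1},{"dp":[0,0,0],"delta_rot":[0,0,0],"fingers":-1},{"dp":[0,0,0],"delta_rot":[0,0,0],"fingers":-1}]'
python3 - <<'E'
from h import *
s=manip.sense(); print(s['force'],s['tcp_pos'])
c,p,d=snap('wrist','w2.png'); X=cloud(c,d); t=s['tcp_pos']
q=X[(X[...,2]>.11)&(X[...,2]<.24)&(np.hypot(X[...,0]-t[0],X[...,1]-t[1])<.06)]; print(np.percentile(q[:,2],[5,25,50,75,95]).round(4))
def circ(q,n):
    (x,y),r=cv2.minEnclosingCircle(q[:,:2].astype(np.float32)); print(n,len(q),round(x,4),round(y,4),'dia',round(2*r,4),'z',np.percentile(q[:,2],[5,50,95]).round(4))
f=q[abs(q[:,2]-np.median(q[:,2]))<.005]; circ(f,'flat')
A=np.c_[f[:,:2]-f[:,:2].mean(0),np.ones(len(f))]; print('slope',np.linalg.lstsq(A,f[:,2],rcond=None)[0])
circ(X[(X[...,2]>.07)&(X[...,2]<.09)&(np.hypot(X[...,0]-.46,X[...,1]-.025)<.065)],'sleeve')
E
```

```text
t: 4.83
tcp_pos: [0.651, 0.1037, 0.2743]
tool_rot: [0.139, 0.99, -0.0, -0.001]
force: [-0.9, 0.2, -4.5]
finger_gap: 0.359
gripper_force: 50.0
[-0.92076062  0.23972173 -4.50579527] [0.6510038  0.10366803 0.27432557]
[0.1895 0.1902 0.1909 0.2263 0.2357]
flat 11422 0.6527 0.1045 dia 0.0999 z [0.1893 0.1904 0.1916]
slope [-0.00187505 -0.00186894  0.19039628]
sleeve 1924 0.4591 0.0262 dia 0.1048 z [0.0714 0.0796 0.0813]
```

View pics/w2.png

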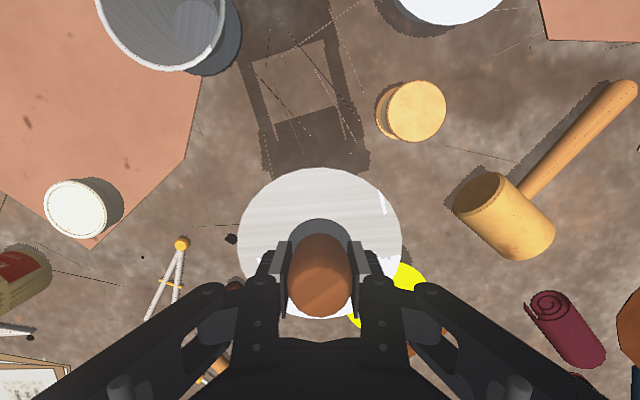

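The former is held upright: slope under 0.2°, flat top centred in the wrist view at about (320,235), and 84 mm below the TCP. Next I'll carry it over the sleeve, 194 mm back and 79 mm right.

```bash
python3 -m crank '[{"dp":[0.02,-0.016,0],"delta_rot":[0,0,0],"fingers":-1},{"dp":[0.04,-0.032,0],"delta_rot":[0,0,0],"fingers":-1},{"dp":[0.04,-0.032,0],"delta_rot":[0,0,0],"fingers":-1},{"dp":[0.04,-0.032,0],"delta_rot":[0,0,0],"fingers":-1},{"dp":[0.04,-0.032,0],"delta_rot":[0,0,0],"fingers":-1},{"dp":[0.04,-0.032,0],"delta_rot":[0,0,0],"fingers":-1},{"dp":[0.04,-0.032,0],"delta_rot":[0,0,0],"fingers":-1},{"dp":[0.04,-0.03,0],"delta_rot":[0,0,0],"fingers":-1},{"dp":[0.029,-0.021,0],"delta_rot":[0,0,0],"fingers":-1},{"dp":[0,0,0],"delta_rot":[0,0,0],"fingers":-1},{"dp":[0,0,0],"delta_rot":[0,0,0],"fingers":-1},{"dp":[0,0,0],"delta_rot":[0,0,0],"fingers":-1}]'
cat > look.py <<'E'
from h import *
import sys
def circ(q,n):
    if len(q)<8: return print(n,len(q))
    (x,y),r=cv2.minEnclosingCircle(q[:,:2].astype(np.float32)); print(n,len(q),round(x,4),round(y,4),'dia',round(2*r,4),'z',np.percentile(q[:,2],[5,50,95]).round(4))
def lsq(q,n):
    x,y=q[:,0],q[:,1]; s=np.linalg.lstsq(np.c_[2*x,2*y,np.ones(len(x))],x*x+y*y,rcond=None)[0]; print(n,'lsq',s[:2].round(4),'dia',(2*np.sqrt(s[2]+s[0]**2+s[1]**2)).round(4))
s=manip.sense(); t=s['tcp_pos']; print('tcp',t.round(4),'F',s['force'].round(2))
for n in('wrist','scene','top'):
    c,p,d=snap(n,sys.argv[1]+n+'.png'); X=cloud(c,d); r=np.hypot(X[...,0]-.458,X[...,1]-.025)
    z0=t[2]-.084
    f=X[(abs(X[...,2]-z0)<.006)&(r<.06)]; circ(f,n+' flat')
    if z0>.1:
        q=X[(abs(X[...,2]-.08)<.004)&(r<.062)&(r>.04)]; circ(q,n+' rim')
        if len(q)>8: lsq(q,n+' rim')
E
python3 look.py a
```

```text
t: 5.88
tcp_pos: [0.4586, 0.0244, 0.2752]
tool_rot: [0.14, 0.99, 0.0, 0.001]
force: [0.0, 0.6, -3.5]
finger_gap: 0.353
gripper_force: 50.2
tcp [0.4586 0.0244 0.2752] F [ 0.03  0.6  -3.51]
wrist flat 11418 0.4606 0.0255 dia 0.1 z [0.1903 0.1913 0.1926]
wrist rim 828 0.4455 0.0307 dia 0.1012 z [0.077  0.0801 0.0814]
wrist rim lsq [0.4562 0.0275] dia 0.0978
scene flat 410 0.4618 0.0218 dia 0.1021 z [0.1884 0.1927 0.1961]
scene rim 92 0.4584 0.0258 dia 0.1073 z [0.0766 0.0803 0.0831]
scene rim lsq [0.4582 0.0241] dia 0.0989
top flat 43 0.4456 0.0157 dia 0.0919 z [0.1863 0.1896 0.192 ]
top rim 37 0.4474 0.0198 dia 0.1011 z [0.0764 0.079  0.0826]
top rim lsq [0.4589 0.0261] dia 0.102
```

The former is a few mm off the rim centre (+2.5 mm in x, −1.5 mm in y). I'll correct that and lower it to about 18 mm above nested.

```bash
python3 -m crank '[{"dp":[0.0056,0.0016,0],"delta_rot":[0,0,0],"fingers":-1},{"dp":[0,0,0.02],"delta_rot":[0,0,0],"fingers":-1},{"dp":[0,0,0.025],"delta_rot":[0,0,0],"fingers":-1},{"dp":[0,0,0.025],"delta_rot":[0,0,0],"fingers":-1},{"dp":[0,0,0.025],"delta_rot":[0,0,0],"fingers":-1},{"dp":[0,0,0.025],"delta_rot":[0,0,0],"fingers":-1},{"dp":[0,0,0.025],"delta_rot":[0,0,0],"fingers":-1},{"dp":[0,0,0.015],"delta_rot":[0,0,0],"fingers":-1},{"dp":[0,0,0.01],"delta_rot":[0,0,0],"fingers":-1},{"dp":[0,0,0],"delta_rot":[0,0,0],"fingers":-1},{"dp":[0,0,0],"delta_rot":[0,0,0],"fingers":-1},{"dp":[0,0,0],"delta_rot":[0,0,0],"fingers":-1}]'
python3 look.py b
```

```text
t: 7.03
tcp_pos: [0.4558, 0.026, 0.1909]
tool_rot: [0.139, 0.99, -0.0, 0.001]
force: [-1.1, -0.3, -3.5]
finger_gap: 0.356
gripper_force: 50.2
tcp [0.4558 0.026  0.1909] F [-1.11 -0.29 -3.5 ]
wrist flat 11435 0.4578 0.0263 dia 0.1004 z [0.1059 0.1069 0.1082]
wrist rim 1240 0.4393 0.0322 dia 0.0974 z [0.0778 0.0802 0.0813]
wrist rim lsq [0.4575 0.027 ] dia 0.1007
scene flat 374 0.4579 0.0241 dia 0.1019 z [0.1044 0.1085 0.1119]
scene rim 76 0.4569 0.0232 dia 0.1043 z [0.0774 0.0808 0.0836]
scene rim lsq [0.4589 0.0245] dia 0.0984
top flat 27 0.4173 0.0427 dia 0.032 z [0.1037 0.1063 0.1094]
top rim 19 0.4406 0.0183 dia 0.0981 z [0.0766 0.078  0.0804]
top rim lsq [0.4577 0.0256] dia 0.1017
```

View pics/bscene.png

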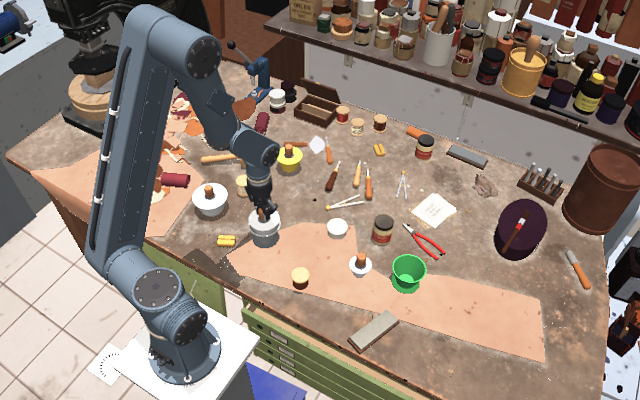

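The scene view shows the former entering the sleeve at (264,222), with everything else undisturbed. It is centred within about 1 mm and 18 mm above nested. I'll lower it 14 mm, then creep.

```bash
python3 -m crank '[{"dp":[0,0,0.008],"delta_rot":[0,0,0],"fingers":-1},{"dp":[0,0,0.008],"delta_rot":[0,0,0],"fingers":-1},{"dp":[0,0,0.006],"delta_rot":[0,0,0],"fingers":-1},{"dp":[0,0,0.004],"delta_rot":[0,0,0],"fingers":-1},{"dp":[0,0,0.002],"delta_rot":[0,0,0],"fingers":-1},{"dp":[0,0,0],"delta_rot":[0,0,0],"fingers":-1},{"dp":[0,0,0],"delta_rot":[0,0,0],"fingers":-1},{"dp":[0,0,0],"delta_rot":[0,0,0],"fingers":-1}]'
python3 look.py c
```

```text
t: 7.85
tcp_pos: [0.4554, 0.026, 0.1764]
tool_rot: [0.139, 0.99, 0.0, 0.0]
force: [-0.0, 0.3, -2.6]
finger_gap: 0.361
gripper_force: 50.2
tcp [0.4554 0.026  0.1764] F [-0.    0.34 -2.55]
wrist flat 11435 0.4572 0.0268 dia 0.0998 z [0.0915 0.0925 0.0937]
scene flat 372 0.4567 0.021 dia 0.1081 z [0.0893 0.0939 0.0978]
top flat 28 0.4161 0.044 dia 0.0338 z [0.0891 0.0915 0.0954]
```

```bash
python3 -m crank '[{"dp":[0,0,0.002],"delta_rot":[0,0,0],"fingers":-1},{"dp":[0,0,0],"delta_rot":[0,0,0],"fingers":-1},{"dp":[0,0,0.002],"delta_rot":[0,0,0],"fingers":-1},{"dp":[0,0,0],"delta_rot":[0,0,0],"fingers":-1},{"dp":[0,0,0],"delta_rot":[0,0,0],"fingers":-1},{"dp":[0,0,0],"delta_rot":[0,0,0],"fingers":-1}]'
```

```text
t: 8.5
tcp_pos: [0.4553, 0.026, 0.1744]
tool_rot: [0.139, 0.99, -0.0, -0.0]
force: [0.0, 0.2, -3.4]
finger_gap: 0.355
gripper_force: 50.2
```

```bash
python3 -m crank '[{"dp":[0,0,0.001],"delta_rot":[0,0,0],"fingers":-1},{"dp":[0,0,0],"delta_rot":[0,0,0],"fingers":-1},{"dp":[0,0,0],"delta_rot":[0,0,0],"fingers":-1},{"dp":[0,0,0],"delta_rot":[0,0,0],"fingers":-1}]'; python3 -m crank '[{"dp":[0,0,0.001],"delta_rot":[0,0,0],"fingers":-1},{"dp":[0,0,0],"delta_rot":[0,0,0],"fingers":-1},{"dp":[0,0,0],"delta_rot":[0,0,0],"fingers":-1},{"dp":[0,0,0],"delta_rot":[0,0,0],"fingers":-1}]'
```

```text
t: 8.83
tcp_pos: [0.4554, 0.0261, 0.1739]
tool_rot: [0.139, 0.99, 0.0, 0.0]
force: [0.5, 0.8, -2.3]
finger_gap: 0.351
gripper_force: 50.2
t: 9.17
tcp_pos: [0.4554, 0.0261, 0.1734]
tool_rot: [0.14, 0.99, 0.0, 0.0]
force: [0.5, 2.1, -3.5]
finger_gap: 0.353
gripper_force: 50.2
```

```bash
python3 -m crank '[{"dp":[0,0,0.001],"delta_rot":[0,0,0],"fingers":-1},{"dp":[0,0,0],"delta_rot":[0,0,0],"fingers":-1},{"dp":[0,0,0],"delta_rot":[0,0,0],"fingers":-1},{"dp":[0,0,0],"delta_rot":[0,0,0],"fingers":-1}]'; python3 look.py d
```

```text
t: 9.5
tcp_pos: [0.4554, 0.0262, 0.173]
tool_rot: [0.14, 0.99, 0.0, 0.0]
force: [0.8, 2.2, -0.4]
finger_gap: 0.355
gripper_force: 50.5
tcp [0.4554 0.0262 0.173 ] F [ 0.8   2.16 -0.37]
wrist flat 11434 0.4571 0.0268 dia 0.0999 z [0.0881 0.0891 0.0904]
scene flat 395 0.4566 0.0233 dia 0.1053 z [0.0851 0.0904 0.0942]
top flat 29 0.4162 0.0445 dia 0.0338 z [0.0847 0.0871 0.0912]
```

The sleeve has taken most of the weight (force −0.4 N) and the flat top is at 89 mm. I'll let go and retreat upward.

```bash
python3 -m crank '[{"dp":[0,0,0],"delta_rot":[0,0,0],"fingers":-0.2},{"dp":[0,0,0],"delta_rot":[0,0,0],"fingers":-0.1},{"dp":[0,0,0],"delta_rot":[0,0,0],"fingers":0.2},{"dp":[0,0,0],"delta_rot":[0,0,0],"fingers":0.6},{"dp":[0,0,0],"delta_rot":[0,0,0],"fingers":1},{"dp":[0,0,0],"delta_rot":[0,0,0],"fingers":1},{"dp":[0,0,0],"delta_rot":[0,0,0],"fingers":1},{"dp":[0,0,0],"delta_rot":[0,0,0],"fingers":1},{"dp":[0,0,0],"delta_rot":[0,0,0],"fingers":1}]'; python3 look.py e
```

```text
t: 10.4
tcp_pos: [0.4553, 0.026, 0.1729]
tool_rot: [0.139, 0.99, -0.0, -0.0]
force: [0.7, 0.6, -0.1]
finger_gap: 1.0
gripper_force: 0.0
tcp [0.4553 0.026  0.1729] F [ 0.67  0.56 -0.06]
wrist flat 15157 0.4572 0.0271 dia 0.0998 z [0.0881 0.0891 0.0903]
scene flat 353 0.4568 0.0248 dia 0.1062 z [0.0849 0.0901 0.094 ]
top flat 28 0.4162 0.0444 dia 0.0339 z [0.0856 0.0879 0.0891]
```

```bash
python3 -m crank '[{"dp":[0,0,-0.01],"delta_rot":[0,0,0],"fingers":1},{"dp":[0,0,-0.02],"delta_rot":[0,0,0],"fingers":1},{"dp":[0,0,-0.03],"delta_rot":[0,0,0],"fingers":1},{"dp":[0,0,-0.04],"delta_rot":[0,0,0],"fingers":1},{"dp":[0,0,-0.04],"delta_rot":[0,0,0],"fingers":1},{"dp":[0,0,-0.04],"delta_rot":[0,0,0],"fingers":1},{"dp":[0,0,-0.04],"delta_rot":[0,0,0],"fingers":1},{"dp":[0,0,-0.02],"delta_rot":[0,0,0],"fingers":1},{"dp":[0,0,0],"delta_rot":[0,0,0],"fingers":1},{"dp":[0,0,0],"delta_rot":[0,0,0],"fingers":1}]'
python3 - <<'E'
from h import *
c,p,d=snap('wrist','f.png'); X=cloud(c,d); r=np.hypot(X[...,0]-.457,X[...,1]-.026)
f=X[(abs(X[...,2]-.089)<.005)&(r<.06)]; (x,y),R_=cv2.minEnclosingCircle(f[:,:2].astype(np.float32))
A=np.c_[f[:,:2]-f[:,:2].mean(0),np.ones(len(f))]; print(x,y,2*R_,np.linalg.lstsq(A,f[:,2],rcond=None)[0])
E
```

```text
t: 11.38
tcp_pos: [0.4553, 0.0261, 0.2935]
tool_rot: [0.139, 0.99, -0.0, 0.001]
force: [0.5, -0.1, -0.3]
finger_gap: 1.003
gripper_force: 0.0
0.4572996199131012 0.027226924896240234 0.09957753121852875 [-0.00038335  0.00092758  0.08916011]
```

View pics/f.png

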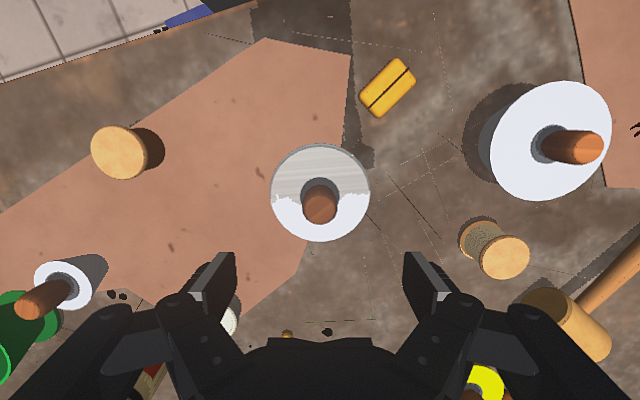

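The wrist view shows the former seated level in the sleeve at (320,193), with its flat top 89 mm up as expected. The gripper is clear, and the large and small formers stand undisturbed.

```bash
python3 -c "
from station import manip
print(manip.sign_off())"
```

```text
the job is handed in; nothing more can be done
None
```

The middle former rests level in the steel sleeve with its flat top at 89 mm (as expected when nested), the small and large formers are where they stood, and the job was handed in at about 11.4 s.

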